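# Point out the urgent sample and its carrier, then confirm

## Robot

A 6-joint arm with a two-finger parallel gripper is mounted at the origin on the work surface. World frame = base frame: x ahead of the robot, y to its left, z up, the work surface at z = 0. Lengths are in m, angles in rad, forces in N, time in s.
With the tool pointing down it reaches from about 0.3 to 1 m from the base axis. Payload 5.1 kg.
Tool frame: the origin (TCP) lies between the finger pads; the fingertips stand 19 mm ahead of it and the grasp point (between the pads) is the TCP; z points along the fingers, x is the direction in which the jaws open and shut, and the axes are right-handed (so a half turn about z gives the same grasp; the last joint's range is limited). The gripper opens to 95 mm and grips with 3 to 60 N. Pads are 20 mm wide; open, the fingers measure 119 mm over their backs; the gripper's body (75 mm by 180 mm) begins 59 mm behind the grasp point.
Start: joints at [-1.214, 0.124, 1.65, -0, 1.367, -0.083], TCP at [0.277, -0.588, 0.234] pointing down, gripper open.
Joint ranges: [-2.61, 2.61], [-1.02, 2.33], [0.03, 2.71], [-1.35, 4.49], [0.32, 2.68], [-2.91, 2.91]. Speed limits (rad/s): [2.57, 2.57, 3.14, 3.14, 3.14, 3.14].

## Interface

Orientations are given as a unit quaternion [w, x, y, z].
In Python, from workcell import status, imaging, env gives the robot as it stands.
- The arm moves only by the tool play_rows, never from a script. Its argument "rows" is a list of rows, each a list of 5 numbers: the opening, from 0 (shut) to 1 (fully open), then the shift along the tool's x, y, z in mm, then the turn about the tool's z in degrees. A call has 1 to 12 rows; each row shifts and turns the pose as measured when the row begins, along the tool's axes as they then stand; what a row does not reach is not made up. A row lasts 1/12 s, in which the tool goes at most 41.7 mm and 7.16 degrees, less where a joint would pass 70% of its speed; a pose out of reach is approached as far as the arm can. A call is refused whole if a number of a shift passes 41.7 or a number of a turn 7.16, either way. A call with a gripper value outside its range is refused whole. The fingers move at their own pace and stop on an object; "grip_force" is the grip in N (left out, the last holds). Time passes only in rows, so rows that do not move let the fingers close. It gives the time, the measured TCP pose, the force and the opening at its end, in the units of the state.
- status.read_state(): the state, without advancing time (a new reading comes with each control period).
- imaging.snapshot(name): name is "side" or "top" or "wrist"; returns the picture (400x640x3 uint8, red, green, blue); there is no depth.
- imaging.get_calibration(name): a dict with "fx", "fy", "cx", "cy" (pixels), "R" (3x3) and "t" (3): a world point X has camera coordinates R X + t; the wrist camera has in their place "mount" (4x4, takes a point from camera to tool coordinates, whose origin is the TCP and whose axes are the tool frame's). Camera axes: x right, y down, z forward; pixel columns grow to the right and rows downward; lengths in m; the calibration is good to about 2 mm. A picture is of the moment at which its call begins: read the wrist's pose just before it. get_calibration takes no time and is no camera call.
- env.close_job(): hands the job in, once; it reports no verdict.
The state is a dict: "t": time; "q": joint angles; "joint_vel": joint speeds; "effort": joint torques, N m; "ee_pos": TCP position; "tool_rot": TCP orientation; "contact_force": force on the tool from outside, world axes, zero at the start; "moment": the same for the moment, N m; "finger_gap": finger opening in m.
Only numpy, scipy, OpenCV 4.12 (cv2) and the standard library are available. Lean on these libraries where they do the work, as an engineer would, in place of code of your own. Each camera call takes 0.05 s, during which the arm holds its last target. There are 200 camera calls.

## Task

Show the bench camera where the urgent sample is to go: point straight down at the yellow-capped tube in the rack, fingertips about two centimetres above the middle of its cap, for two seconds, then in the same way at the hole in the blue carrier for two seconds, then press the green button on the logger fully down and let it go. Only point: do not touch or shift the tubes, the rack, the carriers, the bottle or the jar, do not bring the fingertips down close over any other tube or the orange carrier, and leave the red button alone.

Things in the scene. Friction and masses are not known exactly. Their poses are not given: they have to be found in the camera images.
- tube_yellow: the urgent sample: clear tube 15 mm in diameter with a paper label and a yellow cap (18 mm in diameter, 20 mm high); 105 mm long, standing loose and upright in the rack. Origin: centre of its underside, 10 mm above the table; z along the tube
- tube_yellow_cap (a point): centre of the top of the yellow cap, 115 mm above the table
- tube_red1: ordinary sample tube 1 of 5: as the urgent one but with a red cap; origin at the centre of its underside; the top of its cap is 105 mm above that. Tubes stand at least 53 mm apart, centre to centre
- tube_red2: ordinary sample tube 2 of 5: as the urgent one but with a red cap; origin at the centre of its underside; the top of its cap is 105 mm above that. Tubes stand at least 53 mm apart, centre to centre
- tube_red3: ordinary sample tube 3 of 5: as the urgent one but with a red cap; origin at the centre of its underside; the top of its cap is 105 mm above that. Tubes stand at least 53 mm apart, centre to centre
- tube_red4: ordinary sample tube 4 of 5: as the urgent one but with a red cap; origin at the centre of its underside; the top of its cap is 105 mm above that. Tubes stand at least 53 mm apart, centre to centre
- tube_red5: ordinary sample tube 5 of 5: as the urgent one but with a red cap; origin at the centre of its underside; the top of its cap is 105 mm above that. Tubes stand at least 53 mm apart, centre to centre
- rack: white plastic tube rack, fixed, 110 mm (its x) by 220 mm (its y), upper deck 61 mm above the table, rows of holes, most of them empty; origin at the centre of its underside
- carrier_blue: blue plastic single-tube carrier: loose block 40 x 40 mm, 45 mm high, with an 18 mm hole in its top; origin at the centre of its underside
- carrier_blue_hole0 (a point): centre of the hole's mouth in the blue carrier, 45 mm above the table
- carrier_orange: orange carrier, otherwise the same as the blue one, standing near it; origin at the centre of its underside
- logger: sample logger: white desk box fixed to the table, 90 mm (its x) by 160 mm (its y), 45 mm high, with a display strip and two push buttons, 80 mm apart, on top; which button is on which side varies. Origin at the centre of its underside
- green_top (a point): centre of the top face of the green (confirm) button, 28 mm in diameter, 67 mm above the table when up and 10 mm above the 44 mm round black housing about it; it is pressed straight down
- green (a joint): travel of the green button: 0 up, 0.006 m fully down; a spring returns it; fully down takes about 5 N
- red_top (a point): centre of the top face of the red (cancel) button, same size and height as the green one
- red (a joint): travel of the red button: 0 up, 0.006 m fully down
- bottle: amber reagent bottle with a black cap, loose, 64 mm in diameter, 150 mm high; origin at the centre of its underside
- jar: white jar with a blue cap, loose, 56 mm in diameter, 65 mm high; origin at the centre of its underside
- tube_red1_cap (a point): centre of the top of that red cap
- tube_red2_cap (a point): centre of the top of that red cap
- tube_red3_cap (a point): centre of the top of that red cap
- tube_red4_cap (a point): centre of the top of that red cap
- tube_red5_cap (a point): centre of the top of that red cap
- carrier_orange_hole0 (a point): centre of the hole's mouth in the orange carrier
There are look-alikes about, which are no part of the job. There is more than one size of the bottle; the job needs the smaller. Leave any turquoise look-alike of the carrier_blue alone.

How it is judged:
By the outcome, as a careful person would: the job done as asked, in the order asked, and still so for the second after the job is handed in, with the robot touching nothing.
It also fails if it takes over 56 s, if anything falls off the work surface, if the arm or the gripper's body presses on something with over 40 N, if the wrist force passes 120 N, or if a joint passes its speed limit or range.

## Working session

There is one attempt and no reset: what is moved stays moved. The work goes in short steps, Python scripts to look and compute and a tool call to move; the robot and the scene stay as the last step left them, time stands still between calls to the robot, and variables do not carry over. Pictures are saved under pics/ and viewed, about 8 in all and at most 12, crops included, and the job is handed in when it is done.

Besides the shell and the picture viewer there is one more tool, called after ">>>" in YAML: its name, and indented under it one key for each argument. play_rows: Moves the arm, as the interface text tells. Its arguments: {"type":"object","properties":{"rows":{"type":"array","items":{"type":"array","items":{"type":"number"}}},"grip_force":{"type":"number"}},"required":["rows"]}

```bash
mkdir -p pics; ls
cat > h.py <<'E'
import numpy as np,cv2
from scipy.spatial.transform import Rotation as Ro
from workcell import status,imaging,env
def snap(n,f):
    im=imaging.snapshot(n); cv2.imwrite('pics/'+f,cv2.cvtColor(im,cv2.COLOR_RGB2BGR)); return im
def ray(n,uv,z,s=None):
    c=imaging.get_calibration(n); d=np.array([(uv[0]-c['cx'])/c['fx'],(uv[1]-c['cy'])/c['fy'],1])
    if n=='wrist':
        s=s or status.read_state(); q=s['tool_rot']; R=Ro.from_quat([q[1],q[2],q[3],q[0]]).as_matrix(); M=np.array(c['mount'])
        o=R@M[:3,3]+s['ee_pos']; w=R@M[:3,:3]@d
    else:
        R=np.array(c['R']); o=-R.T@np.array(c['t']); w=R.T@d
    return o+w*(z-o[2])/w[2]
def rel(p):
    s=status.read_state(); q=s['tool_rot']; R=Ro.from_quat([q[1],q[2],q[3],q[0]]).as_matrix()
    return R.T@(np.array(p)-s['ee_pos'])*1000
E
python3 - <<'E'
from h import *
snap('top','t0.png');snap('side','s0.png');s=status.read_state();print(s)
q=s['tool_rot'];print(Ro.from_quat([q[1],q[2],q[3],q[0]]).as_matrix().round(3),imaging.get_calibration('wrist'))
E
```

```text
pics
{'t': 0.1, 'q': array([-1.21362290e+00,  1.24442147e-01,  1.65151658e+00, -1.72725427e-05,
        1.36753854e+00, -8.26078225e-02]), 'joint_vel': array([ 0.0008706 , -0.0005853 , -0.00260116, -0.00018508,  0.00021247,
       -0.00133374]), 'effort': array([ 8.21008452e-04, -4.18882513e+01, -3.61096394e+01,  7.77582941e-02,
        4.61700617e-02, -6.67052768e-05]), 'ee_pos': array([ 0.27650445, -0.58764992,  0.23252082]), 'tool_rot': array([-5.68153086e-04,  8.44317304e-01, -5.35842685e-01, -7.64308369e-04]), 'contact_force': array([ 0.4841187 ,  0.79718689, -0.57888545]), 'moment': array([-0.00209277, -0.01277926, -0.01330183]), 'finger_gap': 0.09516095816376242}
[[ 0.426 -0.905 -0.001]
 [-0.905 -0.426  0.002]
 [-0.002 -0.    -1.   ]] {'fx': 302.5819183125288, 'fy': 302.5819183125288, 'cx': 326.69098997305485, 'cy': 206.8341065406682, 'mount': array([[ 9.99999933e-01,  2.03328712e-04,  3.03471531e-04,
        -5.71982299e-04],
       [-2.73576981e-04,  9.67377355e-01,  2.53339650e-01,
        -7.13846541e-02],
       [-2.42060262e-04, -2.53339716e-01,  9.67377346e-01,
        -1.51230785e-01],
       [ 0.00000000e+00,  0.00000000e+00,  0.00000000e+00,
         1.00000000e+00]])}
```

View pics/t0.png

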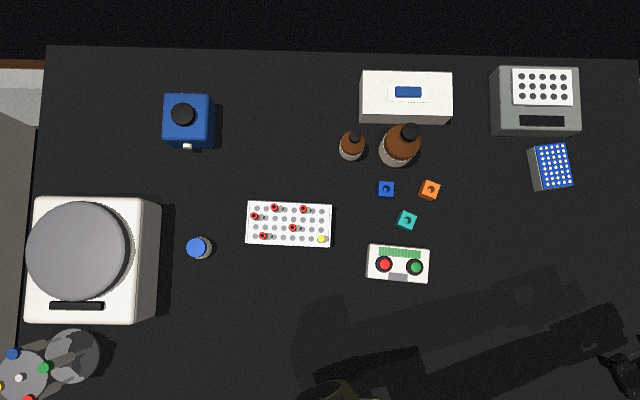

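View pics/s0.png

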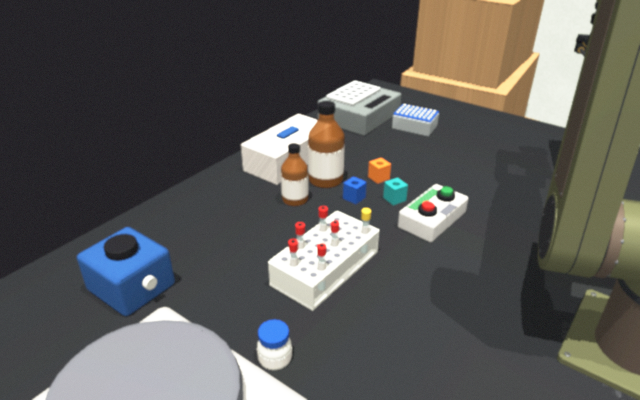

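The top view shows the yellow cap at about (321,239), the blue carrier at (386,189), the turquoise one at (407,220), the green button at (416,267) and the red at (384,264). I'll enlarge a crop to read these more closely.

Run:
```python
from h import *
im=cv2.imread('pics/t0.png');cv2.imwrite('pics/t0c.png',cv2.resize(im[120:290,240:440],None,fx=4,fy=3.5,interpolation=cv2.INTER_CUBIC))
for n,uv,z in [('yel',(321.5,239),.115),('blue',(386,189),.045),('green',(416,267),.067),('red',(384,264),.067),('or',(431,188),.045),('teal',(407,221),.045),('bigbottle',(410,130),.2),('bot',(352,136),.15),('r1',(254,216),.115),('r2',(274,207.5),.115),('r3',(303,209),.115),('r4',(292,227.5),.115),('r5',(262.5,236),.115)]:
  p=ray('top',uv,z); print(n,p.round(3),rel(p).round())
```

```text
yel [0.506 0.062 0.115] [-490. -484.  119.]
blue [ 0.644 -0.109  0.045] [-276. -537.  188.]
green [ 0.441 -0.182  0.067] [-297. -322.  166.]
red [ 0.447 -0.1    0.067] [-368. -362.  166.]
or [ 0.65  -0.229  0.045] [-165. -490.  188.]
teal [ 0.56  -0.164  0.045] [-262. -437.  188.]
bigbottle [ 0.76  -0.138  0.2  ] [-201. -629.   33.]
bot [ 0.757 -0.007  0.15 ] [-320. -681.   83.]
r1 [0.56  0.229 0.115] [-618. -604.  119.]
r2 [0.581 0.18  0.115] [-565. -603.  119.]
r3 [0.579 0.109 0.115] [-501. -570.  119.]
r4 [0.533 0.135 0.115] [-544. -540.  119.]
r5 [0.511 0.206 0.115] [-618. -550.  119.]
```

View pics/t0c.png

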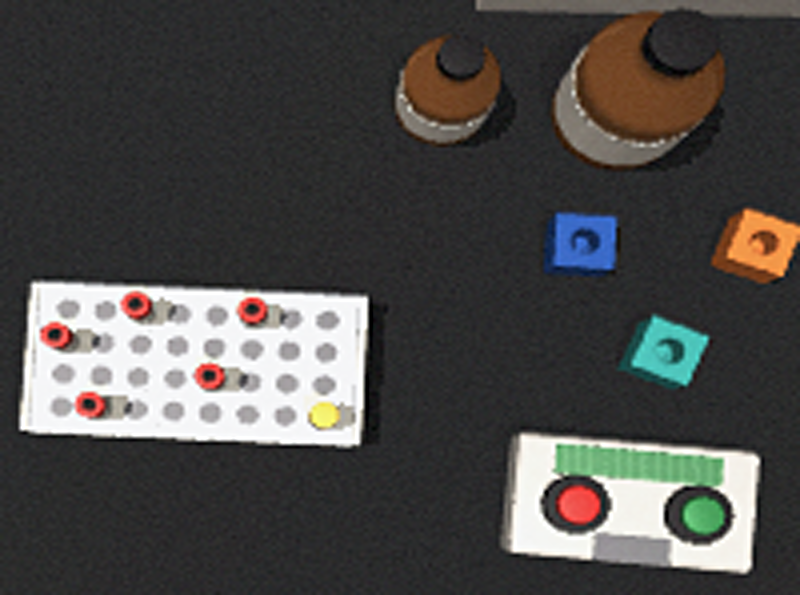

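Refined pixel positions from the crop: yellow (321,238.6), blue hole (386.3,188.9), green (416,267). First move: shut the gripper and turn the tool so its axes line up with the world axes.

>>> play_rows:
  rows:
    - [0,0,0,0,6.3]
    - [0,0,0,0,6.3]
    - [0,0,0,0,6.3]
    - [0,0,0,0,6.3]
    - [0,0,0,0,0]
    - [0,0,0,0,0]
  grip_force: 20

```text
t: 0.6
ee_pos: [0.2758, -0.5857, 0.228]
tool_rot: [0.002, -0.701, 0.713, 0.004]
contact_force: [0.6, -0.0, -0.5]
finger_gap: 0.0603
```

Run:
```python
from h import *
from scipy.optimize import least_squares
def tri(a,b):
    P=[]
    for n in('top','side'):
        c=imaging.get_calibration(n);P.append(np.diag([1,1,1])@np.array([[c['fx'],0,c['cx']],[0,c['fy'],c['cy']],[0,0,1]])@np.c_[np.array(c['R']),c['t']])
    X=cv2.triangulatePoints(P[0],P[1],np.array(a,float),np.array(b,float)).ravel();return X[:3]/X[3]
print('big',tri((410,131),(327,106)).round(3),'small',tri((355,135.5),(294,149)).round(3))
print('yel',tri((321,238.6),(366,211)).round(3))
s=status.read_state();q=s['tool_rot'];print(s['t'],s['ee_pos'],s['finger_gap'],Ro.from_quat([q[1],q[2],q[3],q[0]]).as_matrix().round(3))
print(rel(ray('top',(321,238.6),.115)))
```

```text
big [ 0.754 -0.137  0.205] small [ 0.76  -0.017  0.138]
yel [0.508 0.064 0.113]
0.6 [ 0.27578989 -0.58565909  0.22803177] 0.060268411163523286 [[-0.018 -1.    -0.003]
 [-1.     0.018  0.009]
 [-0.009  0.003 -1.   ]]
[-651.74203055 -220.10263123  117.86658305]
```

>>> play_rows:
  rows:
    - [0,-35,-12,-2,0]
    - [0,-35,-12,-2,0]
    - [0,-35,-12,-2,0]
    - [0,-35,-12,-2,0]
    - [0,-35,-12,-2,0]
    - [0,-35,-12,-2,0]
    - [0,-35,-12,-2,0]
    - [0,-35,-12,-2,0]
    - [0,-35,-12,-2,0]
    - [0,-35,-12,-2,0]
    - [0,-35,-12,-2,0]
    - [0,-35,-12,-2,0]

```text
t: 1.6
ee_pos: [0.4229, -0.1535, 0.252]
tool_rot: [-0.003, 0.708, -0.706, -0.006]
contact_force: [-0.0, 0.0, -0.5]
finger_gap: 0.0006
```

```bash
python3 -c "
from h import *
print(rel(ray('top',(321,238.6),.115)),status.read_state())"
```

```text
[-214.61846192  -85.45759168  139.20857802] {'t': 1.6, 'q': array([-0.47294218, -0.34459582,  2.0493356 ,  0.00879947,  1.44681393,
        1.0940401 ]), 'joint_vel': array([ 1.01271311, -0.10632822,  0.02767859,  0.01202785,  0.05630698,
        0.97159978]), 'effort': array([-5.45601144e+00, -2.13642526e+01, -3.61124575e+01,  2.97367119e-02,
        1.21251075e-01, -8.28058943e-01]), 'ee_pos': array([ 0.42289995, -0.15349803,  0.25196667]), 'tool_rot': array([-0.00263254,  0.70803899, -0.7061423 , -0.00607553]), 'contact_force': array([-0.01141418,  0.02319331, -0.50513994]), 'moment': array([ 0.00663307, -0.06613964, -0.02183027]), 'finger_gap': 0.0006090224255061076}
```

Still coasting. I'll continue to a hover above the yellow cap and take a look from there.

>>> play_rows:
  rows:
    - [0,-32,-13,3,0]
    - [0,-32,-13,3,0]
    - [0,-32,-13,3,0]
    - [0,-32,-13,3,0]
    - [0,-32,-13,3,0]
    - [0,-20,-10,3,0]
    - [0,-10,-4,3,0]
    - [0,0,0,0,0]
    - [0,0,0,0,0]

```text
t: 2.35
ee_pos: [0.5019, 0.0551, 0.2336]
tool_rot: [-0.004, 0.72, -0.693, -0.004]
contact_force: [0.1, 0.2, -0.4]
finger_gap: 0.0003
```

```bash
python3 -c "
from h import *
print(rel(ray('top',(321,238.6),.115)),status.read_state())
snap('wrist','w1.png')"
```

```text
[ -6.37632772  -5.45512647 118.71911734] {'t': 2.35, 'q': array([-0.00351633, -0.2041188 ,  1.96828409,  0.01204727,  1.37775802,
        1.52673497]), 'joint_vel': array([ 0.01882427,  0.0105723 ,  0.00223689,  0.0035073 , -0.00105142,
       -0.01832463]), 'effort': array([ 5.64310346e-01, -2.64779806e+01, -3.61471367e+01,  1.31814564e-01,
       -1.00193114e-01,  3.50172061e-02]), 'ee_pos': array([0.50193215, 0.05506509, 0.23363444]), 'tool_rot': array([-0.00416424,  0.72048118, -0.69344928, -0.00419912]), 'contact_force': array([ 0.09331048,  0.16228635, -0.44997785]), 'moment': array([0.03023509, 0.01340038, 0.00794978]), 'finger_gap': 0.00033738348418743826}
```

View pics/w1.png

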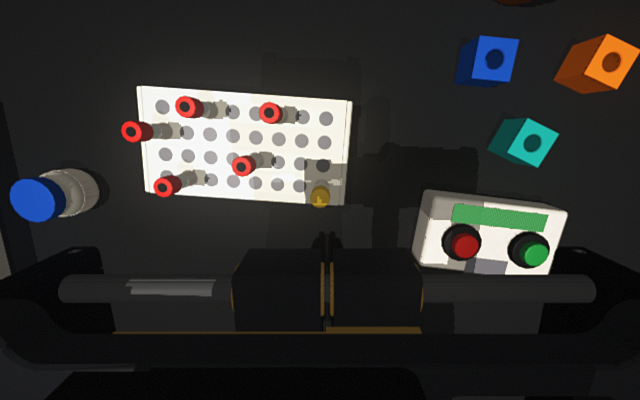

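The wrist view shows the yellow cap top at (320,195), the blue hole at (495,59), the green button at (536,254) and the fingertips at about (327,240).

```bash
python3 -c "
from h import *
for uv,z,t in [((320,195),.115,(321,238.6)),((495,59),.045,(386.3,188.9)),((536,254),.067,(416,267)),((464,247),.067,(384,264))]: print(ray('wrist',uv,z).round(4),ray('top',t,z).round(4))
print(rel(ray('wrist',(320,195),.115)))"
```

```text
[0.5131 0.0633 0.115 ] [0.5071 0.063  0.115 ]
[ 0.6471 -0.1093  0.045 ] [ 0.6447 -0.1098  0.045 ]
[ 0.4445 -0.1799  0.067 ] [ 0.4411 -0.1818  0.067 ]
[ 0.4495 -0.0983  0.067 ] [ 0.4473 -0.0999  0.067 ]
[ -6.69482885 -11.6399632  118.68117074]
```

>>> play_rows:
  rows:
    - [0,-4,-4,12,0]
    - [0,-3,-4,12,0]
    - [0,0,0,12,0]
    - [0,0,0,12,0]
    - [0,0,0,10,0]
    - [0,0,0,6,0]
    - [0,0,0,0,0]
    - [0,0,0,0,0]

```text
t: 3.07
ee_pos: [0.5081, 0.0589, 0.1606]
tool_rot: [-0.002, 0.718, -0.696, -0.005]
contact_force: [0.0, 0.2, -0.6]
finger_gap: 0.0003
```

```bash
python3 -c "
from h import *
im=snap('wrist','w2.png');snap('side','s2.png');s=status.read_state();print(s['ee_pos'],rel([.51,.063,.154]))
a=cv2.imread('pics/w2.png')[120:320,200:440];b=cv2.imread('pics/s2.png')[120:320,270:470]
cv2.imwrite('pics/c2.png',cv2.resize(np.hstack([a,b]),None,fx=1.8,fy=2.4))"
```

```text
[0.50846436 0.05898518 0.16137361] [-3.8804499  -1.68587645  7.41263   ]
```

View pics/c2.png

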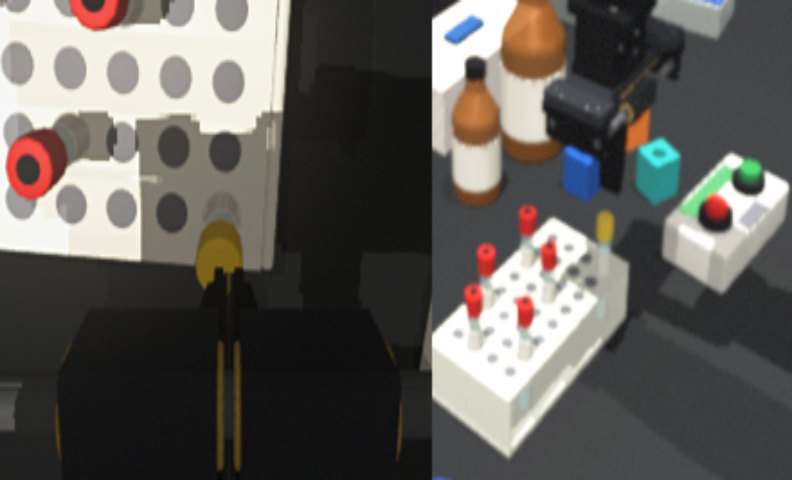

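>>> play_rows:
  rows:
    - [0,-3,-1.5,4,0]
    - [0,-2,-1,4,0]
    - [0,0,0,0,0]
    - [0,0,0,0,0]
    - [0,0,0,-0.5,0]
    - [0,0,0,-0.5,0]

```text
t: 3.67
ee_pos: [0.5129, 0.065, 0.1566]
tool_rot: [-0.005, 0.719, -0.695, -0.003]
contact_force: [-0.2, 0.1, -0.3]
finger_gap: 0.0007
```

```bash
python3 -c "
from h import *
s=status.read_state();print(s['ee_pos'],rel([.51,.063,.154]))"
```

```text
[0.51291306 0.06504229 0.15659358] [1.97285631 2.98646104 2.56367698]
```

>>> play_rows:
  rows:
    - [0,1.5,2,2,0]
    - [0,0,0,0,0]
    - [0,0,0,-0.3,0]
    - [0,0,0,-0.3,0]
    - [0,0,0,-0.3,0]
    - [0,0,0,-0.3,0]
    - [0,0,0,-0.3,0]
    - [0,0,0,-0.3,0]

```text
t: 4.33
ee_pos: [0.511, 0.0631, 0.1571]
tool_rot: [-0.005, 0.719, -0.695, -0.003]
contact_force: [-0.2, -0.1, 1.3]
finger_gap: 0.0001
```

```bash
python3 -c "
from h import *
s=status.read_state();print(s['t'],s['ee_pos'],rel([.51,.063,.154]))"
```

```text
4.3333 [0.51101256 0.0631365  0.15710078] [0.13713302 1.02897521 3.09533922]
```

>>> play_rows:
  rows:
    - [0,0,0.5,1.5,0]
    - [0,0,0,0.5,0]
    - [0,0,0,0,0]
    - [0,0,0,0,0]
    - [0,0,0,0,0]
    - [0,0,0,0,0]
    - [0,0,0,0,0]
    - [0,0,0,0,0]
    - [0,0,0,0,0]
    - [0,0,0,0,0]
    - [0,0,0,0,0]
    - [0,0,0,0,0]

```text
t: 5.33
ee_pos: [0.5105, 0.0632, 0.1549]
tool_rot: [-0.005, 0.719, -0.695, -0.003]
contact_force: [0.8, 0.2, 0.2]
finger_gap: 0.0003
```

```bash
python3 -c "
from h import *
s=status.read_state();print(s['t'],s['ee_pos'],rel([.51,.063,.154]))"
```

```text
5.3333 [0.51052713 0.06317135 0.15490355] [0.16382239 0.53614588 0.89962874]
```

>>> play_rows:
  rows:
    - [0,0,0,0,0]
    - [0,0,0,0,0]
    - [0,0,0,0,0]
    - [0,0,0,0,0]
    - [0,0,0,0,0]
    - [0,0,0,0,0]
    - [0,0,0,0,0]
    - [0,0,0,0,0]
    - [0,0,0,0,0]
    - [0,0,0,0,0]
    - [0,0,0,0,0]
    - [0,0,0,0,0]

```text
t: 6.33
ee_pos: [0.5105, 0.0632, 0.1549]
tool_rot: [-0.005, 0.719, -0.695, -0.003]
contact_force: [-0.3, -0.2, -0.4]
finger_gap: 0.0004
```

>>> play_rows:
  rows:
    - [0,0,0,0,0]
    - [0,0,0,0,0]
    - [0,0,0,0,0]
    - [0,0,0,0,0]
    - [0,0,0,0,0]
    - [0,0,0,0,0]
    - [0,0,0,0,0]
    - [0,0,0,0,0]
    - [0,0,0,0,0]
    - [0,0,0,0,0]
    - [0,0,0,0,0]
    - [0,0,0,0,0]

```text
t: 7.33
ee_pos: [0.5105, 0.0632, 0.1549]
tool_rot: [-0.005, 0.719, -0.695, -0.003]
contact_force: [0.2, 0.8, -0.4]
finger_gap: 0.0005
```

```bash
python3 -c "
from h import *
s=status.read_state();print(s['t'],s['ee_pos'],rel([.51,.063,.154]),rel([.646,-.1095,.154]))"
```

```text
7.3333 [0.51053263 0.06317559 0.15493021] [0.16809762 0.54191574 0.92622008] [ 177.05728357 -129.69045622   -0.48629081]
```

The yellow cap was held for 2 s and more. Next, lift and move over to the blue hole.

>>> play_rows:
  rows:
    - [0,0,0,-20,0]
    - [0,0,0,-25,0]
    - [0,0,0,-20,0]
    - [0,22,-16,-2,0]
    - [0,24,-17,-2,0]
    - [0,24,-17,-2,0]
    - [0,24,-17,-2,0]
    - [0,24,-17,-2,0]
    - [0,24,-17,0,0]
    - [0,18,-13,0,0]
    - [0,6,-6,0,0]
    - [0,0,0,0,0]

```text
t: 8.33
ee_pos: [0.6406, -0.106, 0.2313]
tool_rot: [-0.005, 0.72, -0.694, -0.002]
contact_force: [-0.2, 0.7, 0.4]
finger_gap: -0.0002
```

```bash
python3 -c "
from h import *
snap('wrist','w3.png');snap('side','s3.png');s=status.read_state();print(s['t'],s['ee_pos'],rel([.646,-.1095,.084]))
a=cv2.imread('pics/w3.png')[0:300,140:540];b=cv2.imread('pics/s3.png')[50:250,220:460]
cv2.imwrite('pics/c3.png',np.vstack([cv2.resize(a,(400,300)),cv2.resize(b,(400,300))]))"
```

```text
8.4333 [ 0.63951677 -0.10438098  0.23112795] [  7.03372767  -5.79721453 147.07749642]
```

View pics/c3.png

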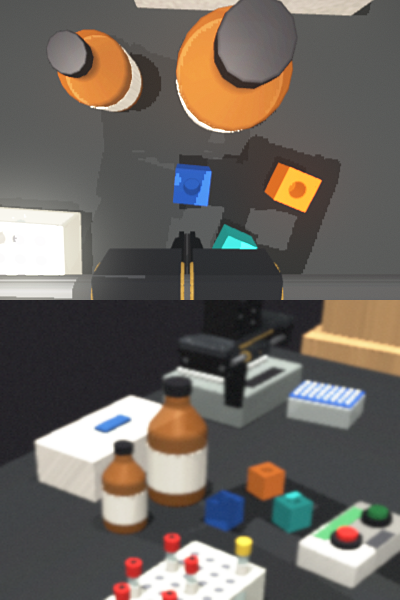

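In the wrist view the blue hole is at about (333,184), the big bottle's near edge at about (370,130) and its cap at (397,40).

```bash
python3 -c "
from h import *
print('hole',ray('wrist',(333,184),.045),'bigcap',ray('wrist',(397,40),.205),'big front base',ray('wrist',(368,131),.01), 'shoulder front',ray('wrist',(368,121),.12))"
```

```text
hole [ 0.64979841 -0.10843906  0.045     ] bigcap [ 0.7569174  -0.13622119  0.205     ] big front base [ 0.70920702 -0.14794835  0.01      ] shoulder front [ 0.71755393 -0.13401374  0.12      ]
```

>>> play_rows:
  rows:
    - [0,4,-4,12,0]
    - [0,2,-3,15,0]
    - [0,0,0,15,0]
    - [0,0,0,15,0]
    - [0,0,0,15,0]
    - [0,0,0,15,0]
    - [0,0,0,10,0]
    - [0,0,0,4,0]
    - [0,0,0,0,0]
    - [0,0,0,0,0]

```text
t: 9.27
ee_pos: [0.6414, -0.0997, 0.1162]
tool_rot: [-0.004, 0.724, -0.69, -0.007]
contact_force: [0.9, -0.6, -0.9]
finger_gap: 0.0007
```

```bash
python3 -c "
from h import *
s=status.read_state();print(s['t'],s['ee_pos'],s['contact_force'],rel([.647,-.109,.085]))"
```

```text
9.2667 [ 0.64144618 -0.09965773  0.11618298] [ 0.91626686 -0.61089184 -0.91720627] [10.06728061 -5.23223264 31.01249445]
```

>>> play_rows:
  rows:
    - [0,5,-3,8,0]
    - [0,5,-3,8,0]
    - [0,2,-1,8,0]
    - [0,0,0,4,0]
    - [0,0,0,0,0]
    - [0,0,0,0,0]
    - [0,0,0,0,0]

```text
t: 9.85
ee_pos: [0.6519, -0.1131, 0.088]
tool_rot: [-0.005, 0.724, -0.69, -0.005]
contact_force: [0.3, -0.8, 1.6]
finger_gap: 0.0006
```

```bash
python3 -c "
from h import *
s=status.read_state();print(s['t'],s['ee_pos'],s['contact_force'],rel([.647,-.109,.085]))
snap('side','s4.png');snap('wrist','w4.png')
a=cv2.imread('pics/w4.png')[0:300,140:540];b=cv2.imread('pics/s4.png')[50:250,220:460]
cv2.imwrite('pics/c4.png',np.vstack([cv2.resize(a,(400,300)),cv2.resize(b,(400,300))]))"
```

```text
9.85 [ 0.65186046 -0.11305836  0.08797381] [ 0.33895185 -0.79658089  1.62693201] [-4.244119    4.66506904  3.02696617]
```

View pics/c4.png

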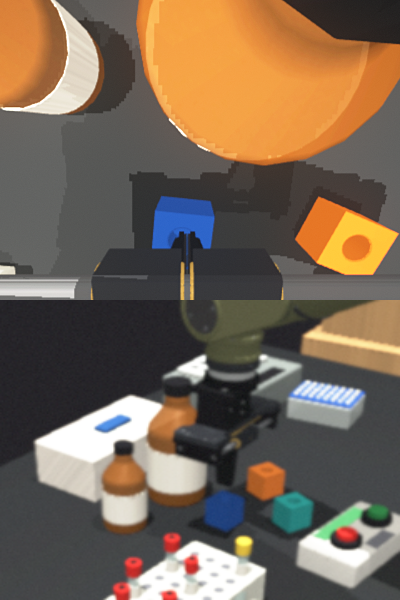

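The way is clear. The blue hole sits slightly left of the fingertips, which agrees with the computed offset of about -4, +4 mm. I'll correct and hold.

>>> play_rows:
  rows:
    - [0,-3,3,2,0]
    - [0,0,0,0,0]
    - [0,0,0,0,0]
    - [0,0,0,0,0]
    - [0,0,0,0,0]
    - [0,0,0,0,0]

```text
t: 10.45
ee_pos: [0.649, -0.1094, 0.0877]
tool_rot: [-0.006, 0.724, -0.69, -0.003]
contact_force: [0.2, 0.6, 0.5]
finger_gap: 0.0007
```

```bash
python3 -c "
from h import *
s=status.read_state();print(s['t'],s['ee_pos'],s['contact_force'],rel([.647,-.109,.085]))"
```

```text
10.45 [ 0.64902965 -0.10942891  0.08773436] [0.24172757 0.59073001 0.4959125 ] [-0.49152325  2.01668359  2.73341735]
```

>>> play_rows:
  rows:
    - [0,-0.5,1.5,2,0]
    - [0,0,0,0.7,0]
    - [0,0,0,0,0]
    - [0,0,0,0,0]
    - [0,0,0,0,0]
    - [0,0,0,0,0]
    - [0,0,0,0,0]
    - [0,0,0,0,0]
    - [0,0,0,0,0]
    - [0,0,0,0,0]
    - [0,0,0,0,0]
    - [0,0,0,0,0]

```text
t: 11.45
ee_pos: [0.6475, -0.1091, 0.0848]
tool_rot: [-0.006, 0.724, -0.69, -0.003]
contact_force: [-0.7, -0.7, 0.0]
finger_gap: 0.0005
```

>>> play_rows:
  rows:
    - [0,0,0,0,0]
    - [0,0,0,0,0]
    - [0,0,0,0,0]
    - [0,0,0,0,0]
    - [0,0,0,0,0]
    - [0,0,0,0,0]
    - [0,0,0,0,0]
    - [0,0,0,0,0]
    - [0,0,0,0,0]
    - [0,0,0,0,0]
    - [0,0,0,0,0]
    - [0,0,0,0,0]

```text
t: 12.45
ee_pos: [0.6475, -0.1091, 0.0848]
tool_rot: [-0.006, 0.724, -0.69, -0.003]
contact_force: [1.1, -0.1, -0.6]
finger_gap: 0.0007
```

>>> play_rows:
  rows:
    - [0,0,0,0,0]
    - [0,0,0,0,0]
    - [0,0,0,0,0]
    - [0,0,0,0,0]
    - [0,0,0,0,0]
    - [0,0,0,0,0]
    - [0,0,0,0,0]
    - [0,0,0,0,0]
    - [0,0,0,0,0]
    - [0,0,0,0,0]
    - [0,0,0,0,0]
    - [0,0,0,0,0]

```text
t: 13.45
ee_pos: [0.6476, -0.1091, 0.0849]
tool_rot: [-0.006, 0.724, -0.69, -0.003]
contact_force: [-0.8, 0.9, -0.2]
finger_gap: 0.0004
```

```bash
python3 -c "
from h import *
s=status.read_state();print(s['t'],s['ee_pos'],rel([.647,-.109,.085]),rel([.443,-.181,.086]))"
```

```text
13.45 [ 0.64755295 -0.1090725   0.08488096] [-0.10050329  0.54834106 -0.11998997] [ 61.98581668 207.76672383  -2.73355356]
```

>>> play_rows:
  rows:
    - [0,0,0,-20,0]
    - [0,0,0,-28,0]
    - [0,0,0,-28,0]
    - [0,0,0,-22,0]
    - [0,8,26,-1,0]
    - [0,8,28,-1,0]
    - [0,8,28,-1,0]
    - [0,8,28,-1,0]
    - [0,8,28,-1,0]
    - [0,8,28,0,0]
    - [0,8,20,0,0]
    - [0,0,0,0,0]

```text
t: 14.45
ee_pos: [0.4576, -0.1769, 0.1914]
tool_rot: [-0.005, 0.725, -0.689, -0.002]
contact_force: [0.7, 0.2, 0.1]
finger_gap: 0.0003
```

>>> play_rows:
  rows:
    - [0,0,0,0,0]
    - [0,0,0,0,0]

```text
t: 14.62
ee_pos: [0.4574, -0.1772, 0.192]
tool_rot: [-0.006, 0.724, -0.689, -0.001]
contact_force: [-0.4, 0.2, 0.7]
finger_gap: 0.0007
```

```bash
python3 -c "
from h import *
s=status.read_state();print(s['t'],s['ee_pos'],rel([.443,-.181,.086]))
snap('wrist','w5.png')"
```

```text
14.6167 [ 0.45743912 -0.17723912  0.19196511] [  4.11430257  15.31576876 105.82880315]
```

View pics/w5.png

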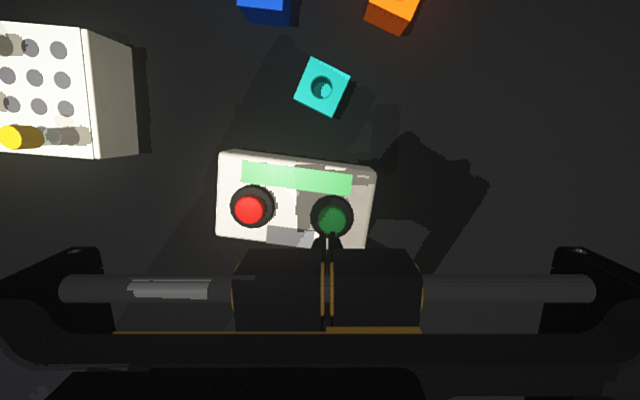

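The green button is at (332,219), which agrees with a tool x offset of about +4 mm. Descending to just above it.

>>> play_rows:
  rows:
    - [0,2,7,6,0]
    - [0,2,7,12,0]
    - [0,0,1,15,0]
    - [0,0,0,15,0]
    - [0,0,0,15,0]
    - [0,0,0,10,0]
    - [0,0,0,5,0]
    - [0,0,0,0,0]
    - [0,0,0,0,0]
    - [0,0,0,0,0]

```text
t: 15.5
ee_pos: [0.4427, -0.1795, 0.1046]
tool_rot: [-0.005, 0.727, -0.687, -0.004]
contact_force: [-0.3, -0.3, -0.9]
finger_gap: 0.0002
```

```bash
python3 -c "
from h import *
print(ray('wrist',(332,219),.067,dict(ee_pos=np.array([.45744,-.17724,.19197]),tool_rot=[-.0055,.7245,-.689,-.0015])))
s=status.read_state();print(s['t'],s['ee_pos'],s['contact_force'],rel([.443,-.181,.086]))"
```

```text
[ 0.4452422  -0.18112184  0.067     ]
15.5 [ 0.44272038 -0.17945324  0.10458783] [-0.28365014 -0.29553374 -0.91634846] [ 1.80193227 -0.14992626 18.56633462]
```

>>> play_rows:
  rows:
    - [0,1,-0.5,5,0]
    - [0,0.5,0,5,0]
    - [0,0,0,5,0]
    - [0,0,0,4,0]
    - [0,0,0,3,0]

```text
t: 15.92
ee_pos: [0.446, -0.1822, 0.0844]
tool_rot: [-0.006, 0.727, -0.687, -0.0]
contact_force: [-1.8, -0.3, 2.5]
finger_gap: 0.0006
```

>>> play_rows:
  rows:
    - [0,0,0,3,0]
    - [0,0,0,3,0]

```text
t: 16.08
ee_pos: [0.4462, -0.1823, 0.0798]
tool_rot: [-0.006, 0.727, -0.687, -0.001]
contact_force: [-11.0, 5.4, 29.2]
finger_gap: 0.0003
```

The force reached 29 N with a hard stop at tip height 0.061 m, so the button is fully down. Letting it go and backing off.

>>> play_rows:
  rows:
    - [0,0,0,-6,0]
    - [0,0,0,-12,0]
    - [0,0,0,-20,0]
    - [0,0,0,-25,0]
    - [0,0,0,-25,0]
    - [0,0,0,-20,0]
    - [0,0,0,-5,0]
    - [0,0,0,0,0]
    - [0,0,0,0,0]

```text
t: 16.83
ee_pos: [0.4453, -0.1832, 0.195]
tool_rot: [-0.006, 0.727, -0.687, -0.002]
contact_force: [0.4, 0.1, -1.1]
finger_gap: 0.0003
```

```bash
python3 -c "
from h import *
s=status.read_state();print(s['t'],s['ee_pos'],s['contact_force'])
snap('side','s6.png');im=cv2.imread('pics/s6.png');cv2.imwrite('pics/c6.png',cv2.resize(im[90:310,230:490],None,fx=2.5,fy=2.5));a=cv2.imread('pics/s0.png')
print('diff scene', [(n,int(np.abs(im[y0:y1,x0:x1].astype(int)-a[y0:y1,x0:x1]).max())) for n,x0,y0,x1,y1 in [('rack',265,200,385,305),('blue',340,175,370,205),('bottles',275,95,348,210),('jar',255,318,297,370)]])"
```

```text
16.8333 [ 0.44528628 -0.1831679   0.19495318] [ 0.40986458  0.12614047 -1.08151972]
diff scene [('rack', 17), ('blue', 13), ('bottles', 13), ('jar', 13)]
```

View pics/c6.png

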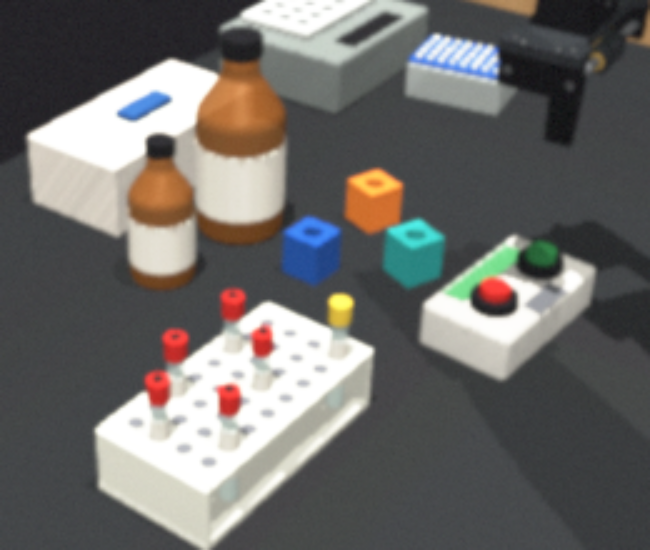

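The button is up again, the tubes, carriers, bottles and jar have not shifted, and the arm is clear. Handing in.

```bash
python3 -c "
from h import *
print(env.close_job())"
```

```text
the job is handed in; nothing more can be done
None
```

I pointed straight down at the yellow cap for about 3 s and then at the blue carrier's hole for about 3 s. Both times the fingertips were 20–21 mm above and within about 1 mm of my position estimate. I then pressed the green button and let it go. The job took about 17 s of the 56 s.

- **Button press:** It reached its stop with the fingertips at about 61 mm, which matches the full 6 mm travel, with a peak force of about 29 N. After I let go, it looked up again in the last picture.
- **Nothing disturbed:** The final side picture matched the first one, apart from image noise, at the rack and tubes, the blue carrier, the bottles and the jar. By eye, the orange and turquoise carriers and the red button also looked untouched. The arm ended clear, 11 cm above the button, with no contact force.
- **Disagreement:** The top and wrist cameras differed by up to 6 mm in x for the yellow cap (2–5 mm for the blue hole and green button). I aimed between the two, so the true centring error could be about 3 mm.

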